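# Tighten the pad clamp and fold its lever shut

### The arm

A 6-joint arm with a two-finger parallel gripper is mounted at the origin on a cart in front of the work surface, level with it; the furniture and walls round the work are solid. World frame = base frame: x ahead of the robot, y to its left, z up, the work surface at z = 0. Lengths are in m, angles in rad, forces in N, time in s.
With the tool pointing down it reaches from about 0.275 to 0.825 m from the base axis. Payload 4.9 kg.
Tool frame: the origin (TCP) lies midway between the tips of the shut fingers; the grasp point (between the pads) lies 19 mm behind it (bot.grip_depth is the distance from the TCP to the grasp point, in m); y points along the fingers, x is the direction in which the jaws open and shut, and the axes are right-handed (so a half turn about y gives the same grasp; the last joint's range is limited). The gripper opens to 85 mm and grips with 20 to 120 N. Pads are 22 mm wide; open, the fingers measure 114 mm over their backs; the gripper's body (76 mm by 85 mm) begins 54 mm behind the grasp point. The pads swing forward as they close: fully open they stand 13 mm farther back than shut.
Start: joints at [-1.333, 0.326, -0.193, 1.052, 0, 1.437], TCP at [0.2, -0.512, 0.197] pointing down, gripper open.
Joint ranges: [-2.65, 2.65], [-0.97, 1.79], [-1.3, 1.35], [-1.93, 2.1], [-1.47, 1.37], [-3.14, 3.14]. Speed limits (rad/s): [2.57, 2.57, 3.14, 3.14, 3.14, 3.14].

### API

Orientations are given as a unit quaternion [w, x, y, z].
In Python, from cell import bot gives the robot as it stands. Calls block until the motion is done:
- bot.move_pose(position, orientation): joint-space move of the TCP to a pose.
- bot.move_linear(position, speed=0.15, rotation=None, until_force=None): straight line of the TCP; rotation=None keeps the orientation; speed is the mean speed in m/s. With until_force (N) it stops when the force on the tool has changed by that much, and returns True; else False.
- bot.goto_joints(angles): joint-space move.
- bot.set_gripper(opening, grasp_force=None): opening from 0.0 (shut) to 1.0 (fully open); grasp_force is the grip in N (None keeps the last); returns when the fingers have stopped.
- bot.wait(seconds).
- bot.solve_ik(position, orientation): joint angles nearest the present ones, or None.
- bot.camera(name): name is "scene" or "top"; returns the picture (480x640x3 uint8, red, green, blue); there is no depth.
- bot.calibration(name): a dict with "mtx" (3x3 intrinsics, pixels), "extrinsics" (4x4, takes a point from world to camera coordinates). Camera axes: x right, y down, z forward; pixel columns grow to the right and rows downward; lengths in m; the calibration is good to about 2 mm. A picture is of the moment at which its call begins. calibration takes no time and is no camera call.
A pose or a line that the arm cannot do raises bot.PlanningError and nothing moves.
- bot.close_job(): hands the job in, once; it reports no verdict.
Trained networks look in the newest picture that a camera, given by its name, has taken for a name from the list of things; names that differ only in an ending like _2 or _b are one class to them, and where a whole thing is asked for, a point or a joint stands for the part that bears it (a point fixed in the world has none). Each returns a list of dicts, best first, with "confidence" (0 to 1); they miss things now and then, are a little off and sometimes report something else, mostly with a low value. They report only what shows in the picture. A call takes as long as a camera call.
- bot.search_frame(camera, thing): "bbox" ([left, top, width, height] in pixels, round what is visible of it).
Readings, each from a call of its own:
- bot.read_clock(): time.
- bot.read_joint_positions(): joint angles.
- bot.read_joint_vel(): joint speeds.
- bot.read_joint_efforts(): joint torques, N m.
- bot.read_position(): TCP position.
- bot.read_tool_rot(): TCP orientation.
- bot.read_ft_force(): force on the tool from outside, world axes, zero at the start.
- bot.read_moment(): the same for the moment, N m.
- bot.read_gripper_width(): opening from 0.0 (shut) to 1.0 (fully open).
Only numpy, scipy, OpenCV 4.12 (cv2) and the standard library are available. Lean on these libraries where they do the work, as an engineer would, in place of code of your own. Each camera call takes 0.05 s, during which the arm holds its last target.

### The job

The clamp with the orange lever, over the round dark electrode pad, is still loose. Turn its upright lever clockwise (seen from above) until the bolt is snug at its stop (less than a quarter turn), and then fold the lever down flat along the clamp bar, away from the bar's heel and towards the pad. Do not touch the other clamp, the one with the blue lever over the green tin.

Things in the scene. Friction and masses are not known exactly. Their poses are not given: they have to be found in the camera images.
- pad_clamp_lever_mid (a point): Middle of the orange lever's grip, on the bolt axis, 103 mm up when upright: a flat paddle 10 thick (its x), 24 wide (y), 48 mm long (z, 24 mm either way of this point). z points up, x the way it folds. Fold pivot: 43 mm from here along -z, on the bolt axis. Round head and fork below: 29 mm across, top 5 mm above the pivot; steel bar's top 16 mm below the pivot. The clamp is fixed to the worktop.
- pad_clamp_bolt (a joint): Turn of the orange lever's bolt about its vertical axis, rad; grows clockwise seen from above (screwing in). Starts at 0.2 to 0.7 with the lever upright; snug against a hard stop at 1.5, where the lever's x points along the bar to the pad. Stiff thread (0.12 N m): it stays where it is left. Bar, bolt and lever sink 2 mm per rad.
- pad_clamp_lever (a joint): Fold of the orange lever about its pivot, rad: 0 = upright (as at the start; it cannot lean the other way), 1.57 = flat along the bar (closed, hard stop; its upper face is then 5 mm above the pivot). Stiff pivot (0.05 N m): it stays where it is left; it can be pushed over near its end and pressed down from above.
- tin_clamp: The other clamp, same shape, with a blue lever (also upright) over a flat green tin. Leave it alone. Origin at the centre of the underside of its base board, 190 mm (x) by 125 mm (y); x points along its bar; its lever stands 55 mm from the origin towards -x and reaches 130 mm above the worktop.

How it is judged:
On the way, in this order (a step that is already met when the one before it is completed fails the run):
1. the orange lever's bolt is turned clockwise until snug, with the lever still upright (value of joint pad_clamp_bolt above 1.32 rad and value of joint pad_clamp_lever below 0.5 rad), for 0.2 s.
2. the orange lever is folded down flat (value of joint pad_clamp_lever above 1.37 rad), for 0.2 s.
At the end, for the whole second after the job is handed in: The orange lever's bolt is within 0.2 rad (11 degrees) of its stop and its lever is folded to within 0.2 rad (11 degrees) of flat (value of joint pad_clamp_bolt above 1.3 rad and value of joint pad_clamp_lever above 1.37 rad); the robot touches nothing.
It fails at once if the orange lever is folded down before its bolt is snug (value of joint pad_clamp_lever above 0.8 rad and value of joint pad_clamp_bolt below 1.25 rad).
It fails at once if the other clamp (blue lever, green tin) is touched (contact force between tin_clamp and the fingers above 1 N or contact force between tin_clamp and the arm above 1 N).
It also fails if it takes over 43 s, if anything falls off the work surface, if the arm or the gripper's body presses on something with over 40 N, if the wrist force passes 120 N, or if a joint passes its speed limit or range.

## Working session

There is one attempt and no reset: what is moved stays moved. The work goes in short steps, each a Python script; the robot and the scene stay as the last script left them, time stands still between calls to the robot, and variables do not carry over. Pictures are saved under pics/ and viewed, and the job is handed in when it is done.

```bash
ls; mkdir -p pics; python3 - <<'E'
from cell import bot
import cv2,numpy as np
for n in ("scene","top"):
    im=bot.camera(n); cv2.imwrite(f"pics/{n}0.png",im[:,:,::-1])
    c=bot.calibration(n); print(n,np.round(c["mtx"],1).tolist(),np.round(c["extrinsics"],4).tolist())
    for t in ("pad_clamp_lever_mid","pad_clamp_lever","tin_clamp"):
        print(t,bot.search_frame(n,t))
print(bot.read_clock(),bot.read_tool_rot())
E
```

```text
pics
scene [[461.3, 0.0, 323.1], [0.0, 461.3, 239.3], [0.0, 0.0, 1.0]] [[0.8855, -0.4646, 0.005, -0.5222], [-0.294, -0.5686, -0.7683, 0.2352], [0.3598, 0.6788, -0.6401, 0.7315], [0.0, 0.0, 0.0, 1.0]]
pad_clamp_lever_mid [{'bbox': [304.1, 292.4, 14.1, 30.0], 'confidence': 0.74}]
pad_clamp_lever [{'bbox': [304.4, 286.0, 13.1, 34.6], 'confidence': 0.86}]
tin_clamp [{'bbox': [240.4, 193.0, 100.9, 74.8], 'confidence': 0.96}]
top [[551.2, 0.0, 314.2], [0.0, 551.2, 227.1], [0.0, 0.0, 1.0]] [[0.0295, -0.9996, 0.0041, -0.0436], [-0.9741, -0.0297, -0.2242, 0.587], [0.2243, 0.0026, -0.9745, 0.8288], [0.0, 0.0, 0.0, 1.0]]
pad_clamp_lever_mid [{'bbox': [386.4, 278.1, 13.7, 19.8], 'confidence': 0.48}]
pad_clamp_lever [{'bbox': [383.2, 278.7, 17.7, 18.9], 'confidence': 0.52}]
tin_clamp [{'bbox': [184.8, 187.3, 90.8, 115.2], 'confidence': 0.74}]
0.4 [ 0.58386888 -0.58374144  0.39903147 -0.39889465]
```

View pics/scene0.png

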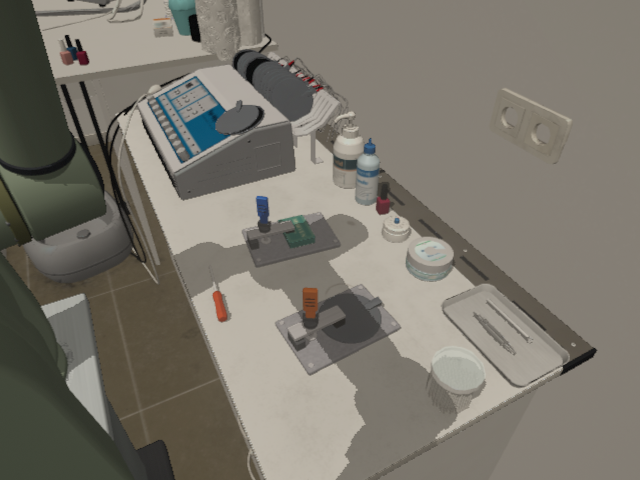

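View pics/top0.png

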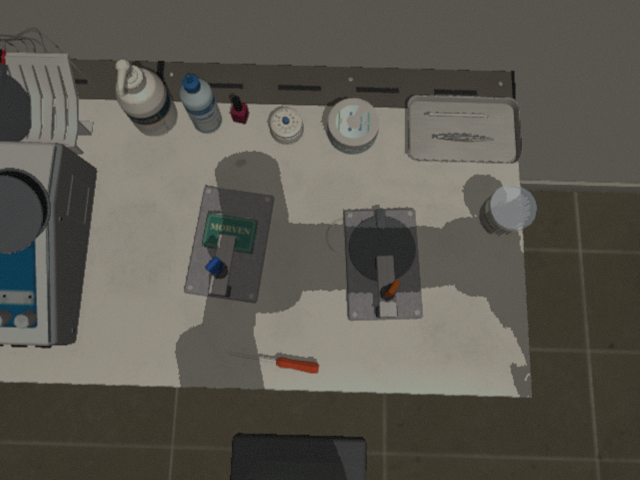

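```bash
python3 - <<'E'
import cv2
a=cv2.imread("pics/scene0.png")[230:360,230:390];cv2.imwrite("pics/sc.png",cv2.resize(a,None,fx=5,fy=4.6,interpolation=2)[:600])
a=cv2.imread("pics/top0.png")[180:320,310:470];cv2.imwrite("pics/tc.png",cv2.resize(a,None,fx=4.2,fy=4.2,interpolation=2))
E
```

```text
(no output)
```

View pics/sc.png

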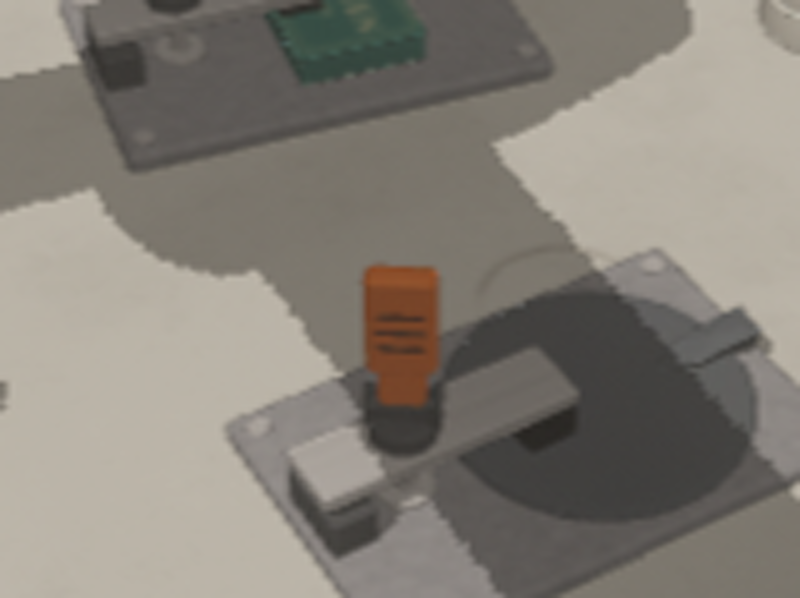

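View pics/tc.png

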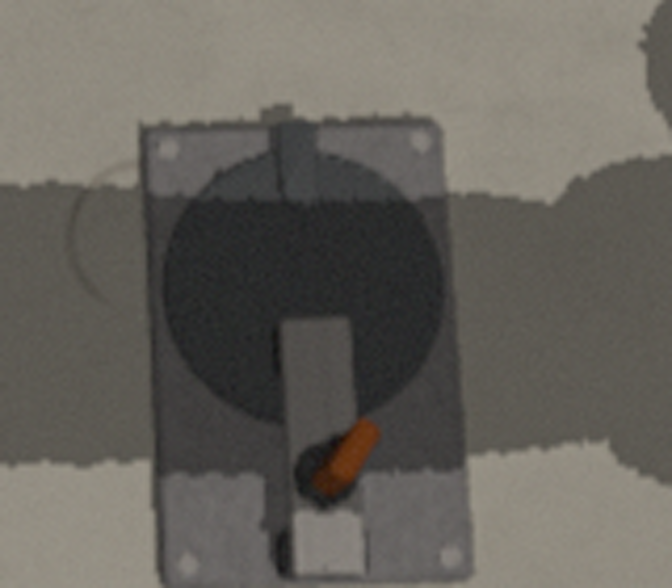

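The top view shows the orange clamp's board at about (345–422, 208–320), with its bar pointing up in the image (world +x). The lever is near (392, 288), with its wide axis tilted up and to the right, so the bolt is at roughly 0.5 rad. The blue clamp is at about (185–275, 187–302). Next I'll fit the poses precisely.

```bash
cat > h.py <<'E'
import cv2,numpy as np
from scipy.optimize import least_squares,minimize
from cell import bot
C={n:bot.calibration(n) for n in("scene","top")}
def proj(n,P):
    P=np.atleast_2d(P);c=C[n];E=c["extrinsics"];Q=P@E[:3,:3].T+E[:3,3];q=Q@c["mtx"].T;return q[:,:2]/q[:,2:]
def ray(n,uv,z):
    c=C[n];E=c["extrinsics"];R=E[:3,:3];o=-R.T@E[:3,3]
    d=R.T@np.linalg.inv(c["mtx"])@np.array([uv[0],uv[1],1.]);return o+d*(z-o[2])/d[2]
def omask(im):
    h=cv2.cvtColor(im,cv2.COLOR_RGB2HSV)
    return ((h[...,0]>=4)&(h[...,0]<=16)&(h[...,1]>150)&(h[...,2]>50)).astype(np.uint8)
def box(cx,cy,a,w,t,z0,z1):
    R=np.array([[np.cos(a),-np.sin(a)],[np.sin(a),np.cos(a)]])
    return np.array([[*(R@[sx*t/2,sy*w/2]+[cx,cy]),z] for sx in(-1,1) for sy in(-1,1) for z in(z0,z1)])
def sil(n,p,zm=.103,S=8):
    m=np.zeros((480*S//1,640*S),np.uint8) if False else None
    out=np.zeros((60*S,60*S),np.uint8);
    o=proj(n,[[p[0],p[1],zm]])[0]
    return o
E
python3 - <<'E'
from h import *
ims={n:cv2.imread(f"pics/{n}0.png")[:,:,::-1].copy() for n in C}
cr=np.array([[142,125],[438,120],[470,580],[163,585]])/4.2+[310,180]
zb=.008
W=np.array([ray("top",c,zb) for c in cr]);print(np.round(W,4).tolist())
print("edges",[round(float(np.linalg.norm(W[i]-W[(i+1)%4])),4) for i in range(4)])
o=W.mean(0); d=(W[0]+W[1]-W[2]-W[3]);yaw=np.arctan2(d[1],d[0]);print("origin",o,"yaw",yaw)
print("bolt from board",o[:2]-.055*np.array([np.cos(yaw),np.sin(yaw)]))
S=6
M={}
for n,(x0,y0,x1,y1) in {"scene":(285,275,335,330),"top":(370,265,415,305)}.items():
    m=omask(ims[n])[y0:y1,x0:x1]
    print(n,m.sum(),np.argwhere(m).min(0)+[y0,x0],np.argwhere(m).max(0)+[y0,x0])
    M[n]=(m,x0,y0)
def cost(p):
    c=0
    for n,(m,x0,y0) in M.items():
        h,w=m.shape;r=np.zeros((h*S,w*S),np.uint8)
        for ww,z0,z1 in((.024,.079,.127),(.014,.068,.079)):
            P=proj(n,box(p[0],p[1],p[2],ww,.010,z0-.001,z1-.001))
            q=np.round((P-[x0,y0]+.5)*S-.5).astype(np.int32)
            cv2.fillConvexPoly(r,cv2.convexHull(q),1)
        rr=cv2.resize(r.astype(np.float32),(w,h),interpolation=cv2.INTER_AREA)
        c+=((rr-m)**2).sum()
    return c
b=o[:2]-.055*np.array([np.cos(yaw),np.sin(yaw)])
best=None
for a in np.arange(.5,1.5,.1):
    r=minimize(cost,[b[0],b[1],yaw+a],method="Nelder-Mead",options=dict(initial_simplex=np.array([[b[0],b[1],yaw+a],[b[0]+.006,b[1],yaw+a],[b[0],b[1]+.006,yaw+a],[b[0],b[1],yaw+a+.15]])))
    print(round(a,1),r.fun,np.round(r.x,4),"q",1.5-(r.x[2]-yaw))
E
```

```text
[[0.6341, -0.0766, 0.008], [0.6401, -0.1998, 0.008], [0.4509, -0.2104, 0.008], [0.4453, -0.0882, 0.008]]
edges [0.1233, 0.1894, 0.1223, 0.1892]
origin [ 0.54260634 -0.14374677  0.008     ] yaw 0.05885918672966037
bolt from board [ 0.48770158 -0.14698216]
scene 327 [288 303] [317 316]
top 126 [280 385] [297 399]
0.5 138.80245971679688 [ 0.4876 -0.1481  0.9839] q 0.5749953501373148
0.6 137.99923706054688 [ 0.4876 -0.1485  0.9784] q 0.5804202848084853
0.7 136.20062255859375 [ 0.487  -0.1478  1.0605] q 0.49834463554312247
0.8 139.51620483398438 [ 0.487  -0.1481  1.0301] q 0.5287425499457663
0.9 138.942138671875 [ 0.4874 -0.1483  0.9904] q 0.5684259080098426
1.0 137.56558227539062 [ 0.4876 -0.1482  1.0154] q 0.5434577236111933
1.1 140.39120483398438 [ 0.4874 -0.1474  1.081 ] q 0.4778362451100706
1.2 135.7708282470703 [ 0.4872 -0.1478  1.089 ] q 0.46985331118676754
1.3 137.20138549804688 [ 0.4871 -0.1478  1.0905] q 0.4683506034357754
1.4 138.52391052246094 [ 0.487  -0.1478  1.0865] q 0.4723994390186521
```

```bash
cat >> h.py <<'E'
from scipy.spatial.transform import Rotation as Ro
def quat(a):
    R=np.array([[np.cos(a),0,-np.sin(a)],[np.sin(a),0,np.cos(a)],[0,-1,0]])
    q=Ro.from_matrix(R).as_quat();return [q[3],q[0],q[1],q[2]]
B=np.array([.4873,-.148]);YAW=.059;A0=YAW+1.5-.52
E
python3 - <<'E'
from h import *
print(bot.read_tool_rot(),Ro.from_quat(np.roll(bot.read_tool_rot(),-1)).as_matrix().round(2).tolist())
for a in (A0,A0-.98,A0-1.1,A0+np.pi,A0-np.pi,A0-.98-np.pi,A0-1.1-np.pi):
    for z in(.087,.2): 
        j=bot.solve_ik([*B,z],quat(a)); print(round(a,2),z,None if j is None else np.round(j,2))
E
```

```text
[ 0.58386888 -0.58374144  0.39903147 -0.39889465] [[0.36, -0.0, 0.93], [-0.93, 0.0, 0.36], [-0.0, -1.0, 0.0]]
1.04 0.087 [-0.44  0.36 -0.46  0.76  0.    0.09]
1.04 0.2 [-0.44  0.25 -0.29  1.03  0.    0.09]
0.06 0.087 [-0.44  0.36 -0.46  0.76  0.    1.07]
0.06 0.2 [-0.44  0.25 -0.29  1.03  0.    1.07]
-0.06 0.087 [-0.44  0.36 -0.46  0.76  0.    1.19]
-0.06 0.2 [-0.44  0.25 -0.29  1.03  0.    1.19]
4.18 0.087 [-0.44  0.36 -0.46  0.76  0.   -3.05]
4.18 0.2 [-0.44  0.25 -0.29  1.03  0.   -3.05]
-2.1 0.087 [-0.44  0.36 -0.46  0.76  0.   -3.05]
-2.1 0.2 [-0.44  0.25 -0.29  1.03  0.   -3.05]
-3.08 0.087 [-0.44  0.36 -0.46  0.76  0.   -2.07]
-3.08 0.2 [-0.44  0.25 -0.29  1.03  0.   -2.07]
-3.2 0.087 [-0.44  0.36 -0.46  0.76  0.   -1.95]
-3.2 0.2 [-0.44  0.25 -0.29  1.03  0.   -1.95]
```

```bash
python3 - <<'E'
from h import *
bot.move_pose([*B,.20],quat(A0))
print(bot.move_linear([*B,.092],speed=.12,until_force=8),bot.read_ft_force())
bot.set_gripper(0.0,30)
print(bot.read_gripper_width(),bot.read_ft_force(),bot.read_moment(),bot.read_position(),bot.read_clock())
cv2.imwrite("pics/s1.png",bot.camera("scene")[:,:,::-1])
E
```

```text
False [ 0.64361309 -0.44779052 -0.07621637]
0.09285376315879923 [-0.06651378  2.07918108  1.62059427] [ 0.3114587  -0.08199715 -0.00464055] [ 0.48763687 -0.14776571  0.09219719] 3.85
```

View pics/s1.png

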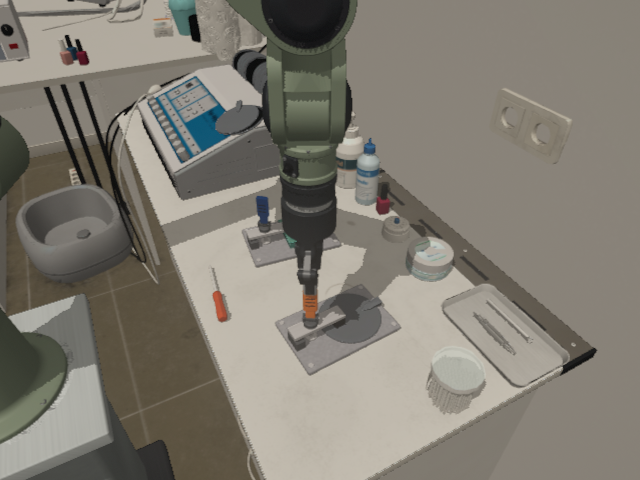

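The gripper holds the paddle around (310, 295) and is well clear of the blue lever at (263, 212). Next I'll turn it clockwise, checking the moment as it goes.

```bash
python3 - <<'E'
from h import *
z0=.092
for da in [.4,.75,.85,.9,.94,.98,1.02,1.06,1.1]:
    bot.move_linear([*B,z0-.002*da],speed=.02 if da<.8 else .004,rotation=quat(A0-da))
    m=bot.read_moment();f=bot.read_ft_force();w=bot.read_tool_rot()
    R=Ro.from_quat(np.roll(w,-1)).as_matrix();print(da,np.round(m,3),np.round(f,1),"a",round(float(np.arctan2(R[1,0],R[0,0])),3),bot.read_clock())
    if abs(m[2])>.8: break
E
```

```text
0.4 [ 0.351 -0.075  0.098] [0.7 1.3 3.2] a 0.641 4.45
0.75 [0.3   0.052 0.098] [0.9 1.3 4.5] a 0.292 4.95
0.85 [0.35  0.113 0.04 ] [-0.8  1.9  4.7] a 0.193 5.2
0.9 [0.346 0.053 0.087] [-1.1  1.4  5.6] a 0.142 5.45
0.94 [0.314 0.168 0.024] [-0.4  2.   5.6] a 0.102 5.7
0.98 [0.298 0.116 0.063] [-1.2  1.8  4.9] a 0.062 5.95
1.02 [0.325 0.114 0.237] [-0.8  1.4  5.6] a 0.022 6.2
1.06 [0.274 0.199 0.299] [-0.6  1.2  7. ] a -0.017 6.45
1.1 [0.302 0.242 0.387] [-1.5  0.9  5.8] a -0.057 6.7
```

The moment about z rises steadily from a ≈ 0.05, so the bolt is at its stop. I'll release, retreat and look.

```bash
python3 - <<'E'
from h import *
bot.set_gripper(.6)
bot.move_linear([*B,.20],speed=.15)
u=np.array([np.cos(YAW),np.sin(YAW)])
s=B-.05*u
bot.move_linear([*s,.20],speed=.12,rotation=quat(YAW))
bot.set_gripper(0.0)
for n in C: 
    im=bot.camera(n);cv2.imwrite(f"pics/{n}2.png",im[:,:,::-1])
print(bot.read_clock(),bot.read_ft_force())
a=cv2.imread("pics/scene2.png")[230:360,230:390];b=cv2.imread("pics/top2.png")[190:320,310:470]
cv2.imwrite("pics/c2.png",cv2.resize(np.hstack([a,b]),None,fx=2.5,fy=2.5,interpolation=2))
E
```

```text
9.275 [ 0.52474014 -0.47685862 -0.35030079]
```

View pics/c2.png

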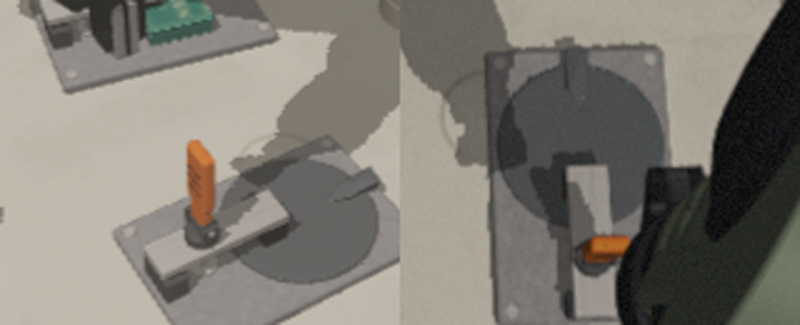

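The lever is still upright, with its wide face now across the bar (top crop at about (610, 245)). That means the bolt is at its stop, so I'll fold the lever.

```bash
python3 - <<'E'
from h import *
u=np.array([np.cos(YAW),np.sin(YAW)]);zp=.058;h=.0145
P=lambda x,z:[*(B+u*x),z]
bot.move_linear(P(-.05,.116),speed=.12,until_force=10)
r=bot.move_linear(P(.0,.116),speed=.04,until_force=2)
p=bot.read_position();xc=float((p[:2]-B)@u);print(r,"contact x",xc,bot.read_ft_force(),bot.read_clock())
rr=.058
for th in np.arange(.2,1.41,.2):
    x=rr*np.sin(th)-.005*np.cos(th)-h; z=zp+rr*np.cos(th)+.005*np.sin(th)
    hit=bot.move_linear(P(x,z),speed=.05,until_force=20)
    print(round(th,1),hit,np.round(bot.read_ft_force(),1))
    if hit: break
print(bot.read_clock())
cv2.imwrite("pics/s3.png",bot.camera("scene")[:,:,::-1])
cv2.imwrite("pics/c3.png",cv2.resize(cv2.imread("pics/s3.png")[200:360,230:430],None,fx=3.5,fy=3.5,interpolation=2))
E
```

```text
False contact x -0.00020540060362367918 [-0.995135   -0.62533412  0.34940483] 11.525
0.2 False [-0.3  0.5  0.4]
0.4 False [ 0.3 -0.4 -0.3]
0.6 False [ 0.4  0.3 -0.3]
0.8 False [ 0.5 -0.7  0.4]
1.0 False [ 0.2  0.6 -0.5]
1.2 False [-0.3  0.2 -0. ]
1.4 False [-0.4  0.3 -0.2]
14.1333
```

View pics/c3.png

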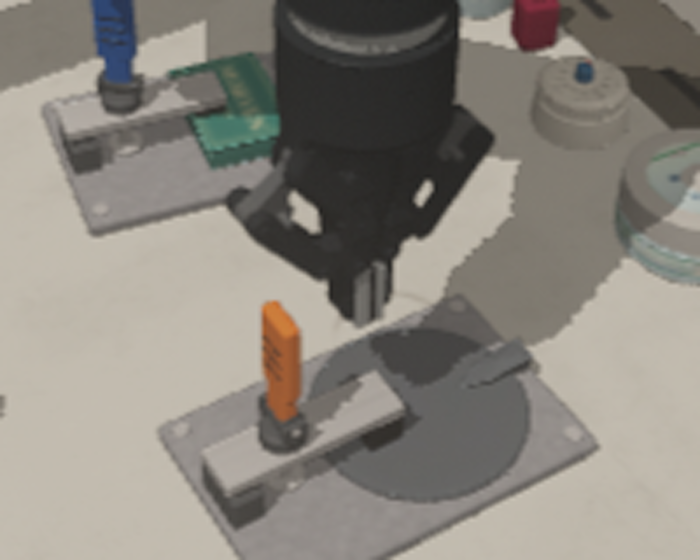

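The gripper is at about (365, 300) in the crop, beyond the lever, and never touched it. I'll check the tool pose.

```bash
python3 - <<'E'
from h import *
p=bot.read_position();print(p,bot.read_tool_rot(),quat(YAW),bot.read_gripper_width())
print("tcp pix",proj("scene",[p]),proj("top",[p]), "lever mid pix",proj("scene",[[*B,.101]]))
cv2.imwrite("pics/top4.png",bot.camera("top")[:,:,::-1])
E
```

```text
[ 0.5288785  -0.14542935  0.07258273] [ 0.70687345 -0.70672304 -0.02072333  0.02104766] [np.float64(-0.7067991236609348), np.float64(0.7067991236609348), np.float64(0.020856624658239686), np.float64(-0.020856624658239686)] -0.0065224289631103365
tcp pix [[331.4275748  302.63690917]] [[388.23576957 264.71200893]] lever mid pix [[309.75508283 300.55053516]]
```

View pics/top4.png

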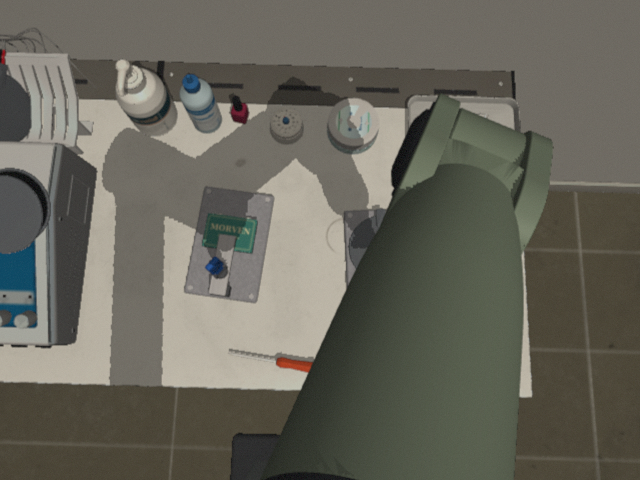

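View pics/s3.png

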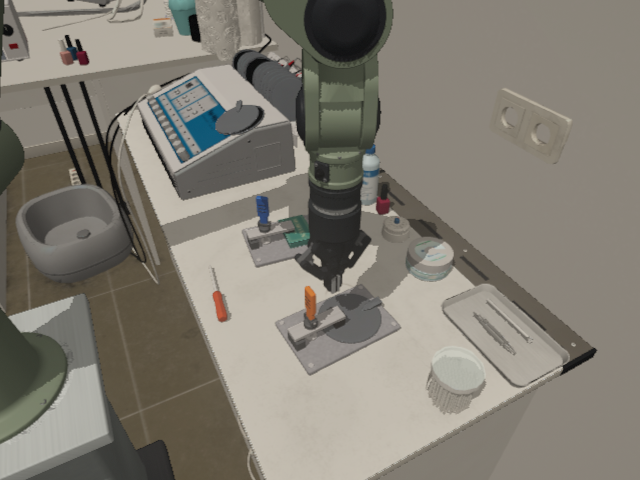

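```bash
python3 - <<'E'
import cv2,numpy as np
from h import *
im=cv2.imread("pics/s3.png")
p=np.array([0.5288785,-0.14542935,0.07258273])
a=cv2.resize(im[240:330,290:380],None,fx=6.5,fy=6.5,interpolation=2)
def mk(P,c):
    q=(proj("scene",[P])[0]-[290,240]+.5)*6.5;cv2.drawMarker(a,tuple(int(v) for v in q),c,0,14,1)
mk(p,(0,0,255));mk(p+[0,0,.01],(0,255,0));mk(p+[0,0,.02],(255,0,0));mk([*B,.125],(255,255,0));mk([*B,.058],(255,0,255))
cv2.imwrite("pics/z3.png",a)
im=cv2.imread("pics/s1.png");a=cv2.resize(im[240:330,270:360],None,fx=6.5,fy=6.5,interpolation=2)
cv2.imwrite("pics/z1.png",a)
E
```

```text
(no output)
```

View pics/z3.png

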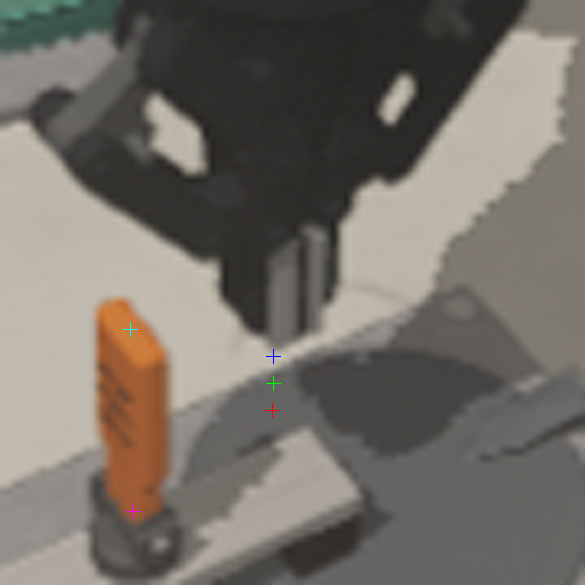

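View pics/z1.png

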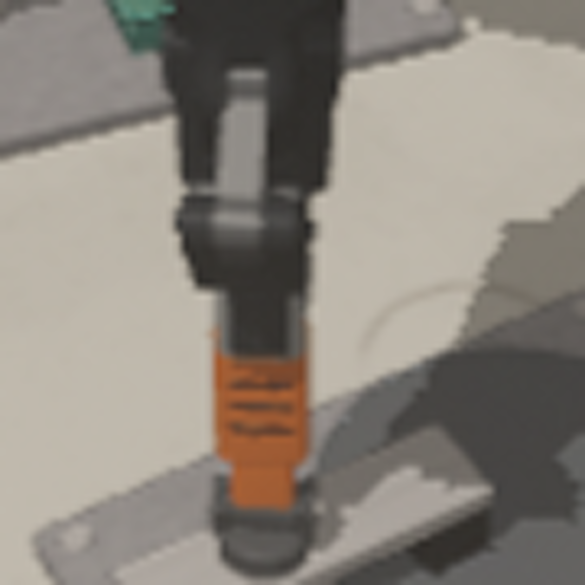

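The lever is unharmed and upright. The shut fingertips show about 25–30 mm higher than the reported TCP, ending near (290, 335) in the zoom with the TCP projecting at (273, 410). So the fingers passed over the lever top. In z1 the jaws likewise held only its top ~10 mm. I'll repeat the push lower, checking contact by force and picture.

```bash
python3 - <<'E'
from h import *
u=np.array([np.cos(YAW),np.sin(YAW)])
P=lambda x,z:[*(B+u*x),z]
bot.move_linear(P(.04,.16),speed=.2)
bot.move_linear(P(-.05,.16),speed=.2)
print(bot.move_linear(P(-.05,.082),speed=.12,until_force=10))
for x in(-.03,-.02,-.012,-.005,.002,.009):
    bot.move_linear(P(x,.082),speed=.05,until_force=15)
    print(x,np.round(bot.read_ft_force(),1),np.round(bot.read_position(),4))
print(bot.read_clock())
cv2.imwrite("pics/s5.png",bot.camera("scene")[:,:,::-1])
cv2.imwrite("pics/z5.png",cv2.resize(cv2.imread("pics/s5.png")[240:330,270:360],None,fx=6.5,fy=6.5,interpolation=2))
E
```

```text
False
-0.03 [-0.8  0.1  0.7] [ 0.4574 -0.1497  0.0819]
-0.02 [-1.2 -0.3 -0. ] [ 0.4676 -0.1492  0.082 ]
-0.012 [-0.4 -0.   0.7] [ 0.4757 -0.1487  0.082 ]
-0.005 [-0.7 -0.3  0.5] [ 0.4827 -0.1483  0.082 ]
0.002 [ 0.7  0.3 -0. ] [ 0.4898 -0.1479  0.082 ]
0.009 [-0.4 -0.5 -0.2] [ 0.4969 -0.1475  0.0821]
18.3
```

View pics/z5.png

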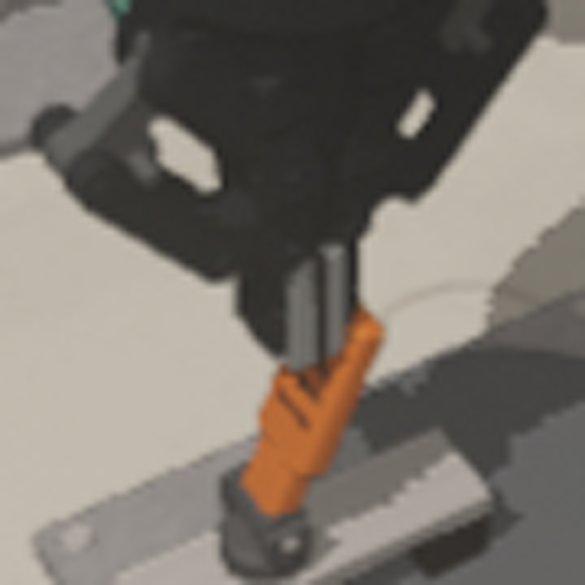

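The shut fingers are behind the paddle with the tip near (310, 365) in the crop, and the lever is folding towards the pad at about 0.5 rad. I'll continue along the arc.

```bash
python3 - <<'E'
from h import *
u=np.array([np.cos(YAW),np.sin(YAW)]);zp=.058;h=.0145;off=.020;rr=.055
P=lambda x,z:[*(B+u*x),z]
for th in np.arange(.75,1.51,.15):
    x=rr*np.sin(th)-.005*np.cos(th)-h; z=zp+rr*np.cos(th)+.005*np.sin(th)-off
    hit=bot.move_linear(P(x,z),speed=.05,until_force=20)
    print(round(th,2),hit,np.round(bot.read_ft_force(),1),np.round(bot.read_position(),4))
    if hit: break
if not hit:
    hit=bot.move_linear(P(x,z-.02),speed=.03,until_force=15)
    print("press",hit,np.round(bot.read_ft_force(),1),np.round(bot.read_position(),4))
print(bot.read_clock())
cv2.imwrite("pics/s6.png",bot.camera("scene")[:,:,::-1])
cv2.imwrite("pics/z6.png",cv2.resize(cv2.imread("pics/s6.png")[250:340,280:370],None,fx=6.5,fy=6.5,interpolation=2))
E
```

```text
0.75 False [ 0.3 -0.3 -0.6] [ 0.5071 -0.1468  0.0816]
0.9 False [0.2 0.5 0.9] [ 0.5127 -0.1464  0.0758]
1.05 False [-0.4 -0.   0.4] [ 0.5179 -0.1461  0.0693]
1.2 False [ 0.1  0.3 -0.8] [ 0.522  -0.1458  0.0622]
1.35 False [-0.9 -0.3 -0.4] [ 0.525  -0.1456  0.0544]
1.5 False [-0.6 -0.3  0.3] [ 0.5268 -0.1455  0.0464]
press True [-3.   0.4 12.2] [ 0.528  -0.1458  0.029 ]
20.9167
```

View pics/z6.png

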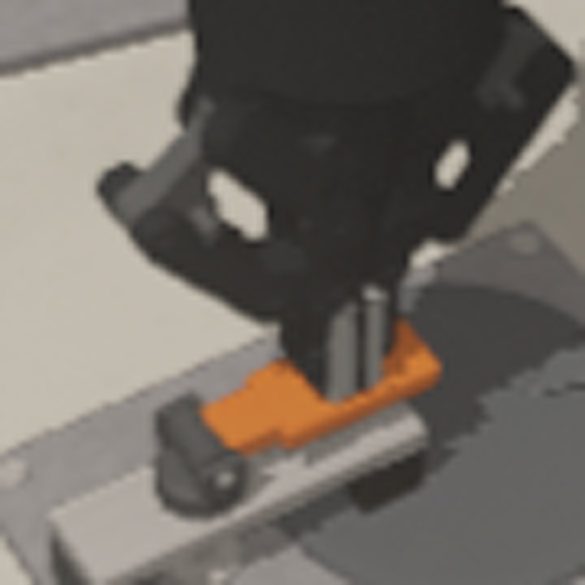

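The lever lies along the bar at crop (200–440, 330–450) with the fingertips pressing on it. One more short press will confirm the hard stop, then I'll lift off and check.

```bash
python3 - <<'E'
from h import *
u=np.array([np.cos(YAW),np.sin(YAW)])
p=bot.read_position()
print(bot.move_linear([p[0],p[1],p[2]-.006],speed=.02,until_force=15),np.round(bot.read_ft_force(),1),np.round(bot.read_position(),4))
bot.move_linear([p[0],p[1],.16],speed=.15)
bot.move_linear([p[0]-.13,p[1]-.12,.22],speed=.2)
print(bot.read_clock(),bot.read_ft_force())
for n in C: cv2.imwrite(f"pics/{n}7.png",bot.camera(n)[:,:,::-1])
a=cv2.imread("pics/scene7.png")[250:370,270:400];b=cv2.imread("pics/top7.png")[200:320,320:450]
cv2.imwrite("pics/z7.png",cv2.resize(np.hstack([a,b]),None,fx=3,fy=3,interpolation=2))
E
```

```text
True [-5.   1.8 17.8] [ 0.5284 -0.1459  0.0286]
23.325 [ 0.65136044 -0.14789942 -0.45258725]
```

View pics/z7.png

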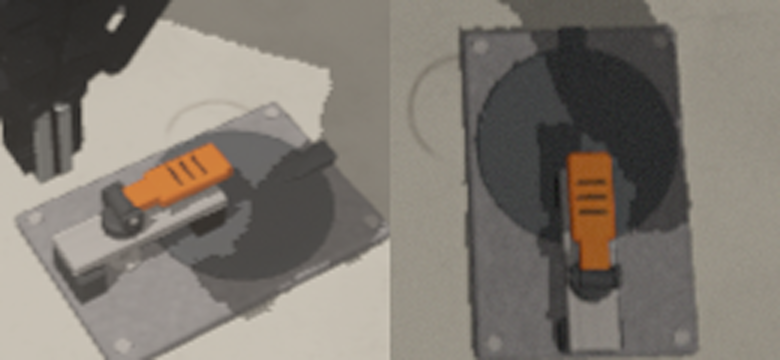

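The lever lies flat and in line with the bar, pointing at the pad (top crop 570–615, 155–270). The arm is clear of everything, so I'm handing in.

```bash
python3 -c "
from cell import bot
bot.close_job()"
```

```text
the job is handed in; nothing more can be done
```

I turned the orange lever clockwise to its stop, folded it flat towards the pad, and handed the job in at about 23.5 s of the 43 s allowed. The blue clamp was never approached.

- **Bolt:** I turned it about 1 rad. The turning moment rose steadily from about the angle where the stop was expected. Afterwards the picture showed the lever upright and square across the bar.
- **Fold:** The last press met a stiff stop: 0.4 mm more travel added about 6 N. After I lifted off, both cameras showed the lever flat and in line with the bar, and the gripper touching nothing. I judged both joint values from force and pictures, as they could not be read directly.
- **What failed or disagreed:**
  - The first folding pass went over the top of the lever without touching it. The fingertips showed 20–35 mm higher in the pictures than the reported tool point, and I did not find out why. I repeated the pass lower and checked it by picture.
  - The sideways contact check (2 N) did not trigger on either pass. On the first there was nothing to touch, and on the second the push stayed too small to see above the noise.

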